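# Roll the wire spool up onto its pay-out stand

### The arm

A 6-joint arm with a two-finger parallel gripper is mounted at the origin on a cart in front of the work surface, level with it; the furniture and walls round the work are solid. World frame = base frame: x ahead of the robot, y to its left, z up, the work surface at z = 0. Lengths are in mm, angles in rad, forces in N, time in s.
With the tool pointing down it reaches from about 350 to 875 mm from the base axis. Payload 4.2 kg.
Tool frame: the origin (TCP) lies at the very end of the fingers, on their centre line; the grasp point (between the pads) lies 19 mm behind it; z points along the fingers, y is the line along which they close (so a half turn about z gives the same grasp; the last joint's range is limited). The gripper opens to 85 mm and grips with 20 to 120 N. Pads are 22 mm wide; open, the fingers measure 114 mm over their backs; the gripper's body (76 mm by 85 mm) begins 54 mm behind the grasp point. The pads swing forward as they close: fully open they stand 13 mm farther back than shut.
Start: joints at [-1.088, 0.385, 0.008, 0, -1.194, -0.259], TCP at [138.728, -609.388, 231.312] pointing down, gripper open.
Joint ranges: [-3.14, 3.14], [-1.21, 2.06], [-1.07, 1.41], [-3.16, 2.05], [-2.99, -0.16], [-3.1, 3.1]. Speed limits (rad/s): [2.79, 2.79, 3.14, 3.14, 3.14, 3.14].

### API

Orientations are given as a unit quaternion [x, y, z, w].
In Python, from bench import read_state, get_image, camera_model, job_done gives the robot as it stands.
- The arm moves only by the shell command python3 -m handwheel 'ROWS'. ROWS is JSON, a list of rows, each a list of 7 numbers: the shift along the tool's x, y, z in m, then the turn, a rotation vector about the tool's x, y, z in rad, then the gripper's target within -1 to 1 (fully open at 1, half-way at 0, shut at -1). In form: [[dx, dy, dz, wx, wy, wz, jaw], ...]. A call has 1 to 10 rows; each row is the pose to reach, as a shift and turn from the pose commanded when the call began, along the tool's axes at that moment; what a row does not reach only later rows make up. A row lasts 1/8 s, in which the tool goes at most 62.5 mm and 10.7 degrees, less where a joint would pass 70% of its speed; a pose out of reach is approached as far as the arm can. A call with a gripper value outside its range is refused whole. The fingers move at their own pace and stop on an object; the grip force is fixed at half the most. Time passes only in rows, so rows that repeat a pose let the fingers close. It gives the time, the measured TCP pose, the force, the opening and the grip force at its end, in the units of the state.
- read_state(): the state, without advancing time (a new reading comes with each control period).
- get_image(name): name is "scene" or "top"; returns (picture, depth): 400x640x3 uint8, blue, green, red; 400x640 float32, mm along the optical axis (not along the pixel's ray), 0 where there is no reading.
- camera_model(name): a dict with "K" (3x3 intrinsics, pixels), "rvec" (rotation vector, rad) and "tvec" (3), from world to camera coordinates, as OpenCV has them. Camera axes: x right, y down, z forward; pixel columns grow to the right and rows downward; lengths in mm; the calibration is good to about 2 mm. A picture is of the moment at which its call begins. camera_model takes no time and is no camera call.
- job_done(): hands the job in; it is judged then, once.
The state is a dict: "clock": time; "joints": joint angles; "joint_vel": joint speeds; "joint_efforts": joint torques, N m; "position": TCP position; "ee_rot": TCP orientation; "contact_force": force on the tool from outside, world axes, zero at the start; "wrist_torque": the same for the moment, N m; "gripper_width": finger opening in mm; "grasp_force": force on a finger pad.
Only numpy, scipy, OpenCV 4.12 (cv2) and the standard library are available. Lean on these libraries where they do the work, as an engineer would, in place of code of your own. Each camera call takes 0.05 s, during which the arm holds its last target. There are 200 camera calls.

### The job

Push the spool of copper wire up the ramp of the pay-out stand with the fingers, slowly and gently, until it drops between the two support bars at the top, up to the upright stop, then leave it there and move clear. Do not pinch or lift it, keep it square to the ramp and the fingers behind it all the way up the ramp so that it never rolls free or rolls back, and do not disturb the loose things round about.

Things in the scene. Friction and masses are not known exactly. Their poses are not given: they have to be found in the camera images.
- spool: Wire spool lying on its rims, free to roll: two blue flanges 70 mm in diameter, 6 mm thick, 60 mm wide overall; copper wire wound to 64 mm diameter between them; smooth (friction about 0.25); 0.26 to 0.5 kg. Origin at its centre, 35 mm above what it stands on; y along its axle, x and z turn as it rolls. Starts on the worktop 50 to 85 mm before the ramp's toe, roughly in line with it.
- stand: Grey pay-out stand, fixed. Origin on the worktop at the middle of the ramp's toe; x points level, uphill, y across, z up. The ramp rises evenly from z = 1 mm at x = 0 to 23 mm at x = 170 mm (7.4 degrees), then come the two support bars and the stop. Guide strips 10 mm high flare out in front of the toe to x = -45 mm. Let go anywhere on the ramp, the spool rolls back.
- deck: Sloping aluminium deck of the ramp, part of the stand, fixed; 70 mm wide between grey side curbs 8 mm high. Origin at the middle of its toe, 1 mm above the worktop; x up the slope along the surface, y across, z square to it. The spool's centre is 35 mm above it (in z) all the way up.
- seat (a point): Where the spool's centre lies once it is in place: x = 187, z = 55 mm in the stand's frame, same axes. It rests in the gap of two level steel bars 10 mm thick at x = 172 and 202 mm, tops at z = 23 mm, and stays by itself; it drops in (3 mm) once its centre is pushed past x = 172 mm. Grey cheeks 42 mm high flank it from x = 165 to 233 mm, 70 mm apart.
- stop (a point): Middle of the face of the upright stop behind the bars, 72 mm wide, with a rubber pad; the face is at x = 223 mm in the stand's frame, its top 72 mm above the worktop; this point at z = 55 mm. The seated spool just touches it or is 1 mm off.
- cap_electro: Loose bystander: dark blue electrolytic capacitor standing upright, 22 mm in diameter, 34 mm high; origin at the centre of its underside.
- side_cutters: Loose bystander: red-handled side cutters lying flat, 138 x 44 x 11 mm; origin at the underside, about the middle.
- solder_reel: Loose bystander: blue solder reel standing on one flange, 52 mm in diameter, 34 mm high; origin on the underside, about 20 mm off its axis.
- flux_tin: Loose bystander: round yellow-brown tin, 45 mm in diameter, 22 mm high; origin at the centre of its underside.
Mind the look-alikes: they are no part of the job. Of the things like the spool, leave any that is green or purple; of the rest the larger one is meant.

How it is judged (in metres and radians):
On the way:
1. the spool is on its way up the ramp, in contact with the deck (x of spool in the frame of stand between 0.05 and 0.16 m and contact force between spool and deck above 0.1 N), for 0.1 s.
At the end, for the whole second after the job is handed in: The spool lies still between the two support bars: its centre within 6 mm of x = 187 mm and within 4 mm of z = 55 mm in the stand's frame, its axle within 0.15 rad of square to the ramp (x of spool in the frame of stand between 0.181 and 0.193 m and z of spool in the frame of stand between 0.051 and 0.059 m and angle between the y axis of spool and the y axis of stand, either way round below 0.15 rad and linear speed of spool below 0.02 m/s); the robot touches nothing.
It fails at once if the spool rolls free on the ramp (faster than 0.2 m/s with nothing of the robot touching it) (x of spool in the frame of stand between 0.02 and 0.155 m and contact force between each of the arm, the fingers and spool below 0.01 N and linear speed of spool above 0.2 m/s).
It fails at once if the spool is lifted (its centre more than 58 mm above the plane of the ramp's deck; it rolls at 35 mm on the ramp and at most about 48 mm before it) (z of spool in the frame of deck above 0.058 m).
It fails at once if the spool is pinched or pushed with more than 35 N (contact force between the fingers and spool above 35 N).
It fails at once if a loose bystander is moved more than 20 mm (distance of any of cap_electro, side_cutters, solder_reel, flux_tin from where it was at the start of the episode above 0.02 m).
It also fails if it takes over 42 s, if anything falls off the work surface, if the arm or the gripper's body presses on something with over 40 N, if the wrist force passes 120 N, or if a joint passes its speed limit or range.

## Working session

There is one attempt and no reset: what is moved stays moved. The work goes in short steps, Python scripts to look and compute and a shell command to move; the robot and the scene stay as the last step left them, time stands still between calls to the robot, and variables do not carry over. Pictures are saved under pics/ and viewed, at most 10 in all, crops included, and the job is handed in when it is done.

```bash
mkdir -p pics; ls
python3 - <<'E'
from bench import *
import cv2,numpy as np
for n in("scene","top"):
    p,d=get_image(n); cv2.imwrite(f"pics/{n}0.png",p); np.save(f"pics/{n}0.npy",d)
    m=camera_model(n); print(n,np.round(m["K"],1).tolist(),m["rvec"],m["tvec"])
s=read_state();print(s)
E
```

```text
pics
scene [[484.6, 0.0, 324.7], [0.0, 484.6, 207.5], [0.0, 0.0, 1.0]] [ 0.56401222 -2.40813139  1.56169717] [593.32040652 109.74842643 905.15864228]
top [[506.1, 0.0, 320.2], [0.0, 506.1, 205.7], [0.0, 0.0, 1.0]] [ 2.14587649 -2.10237081  0.23039147] [ 161.65395271  579.2040985  1005.38479177]
{'clock': 0.1, 'joints': array([-1.08838360e+00,  3.85469511e-01,  6.76066544e-03, -4.51405657e-04,
       -1.19399514e+00, -2.58564892e-01]), 'joint_vel': array([ 0.00130228, -0.00107521,  0.00410203,  0.00060538,  0.00042015,
       -0.00078835]), 'joint_efforts': array([-1.09729677e-03, -3.93317628e+01,  1.88930207e+01,  4.19787973e+00,
       -2.54356099e-03,  9.51826649e-06]), 'position': array([ 138.62249842, -608.89583129,  230.33394823]), 'ee_rot': array([-1.11607604e-01,  9.93751875e-01,  9.65070106e-04, -1.49798091e-04]), 'contact_force': array([0.09479058, 0.11934388, 0.55274731]), 'wrist_torque': array([ 0.02358177, -0.04933587,  0.05991361]), 'grasp_force': 0.0, 'gripper_width': 85.50211384796975}
```

View pics/scene0.png

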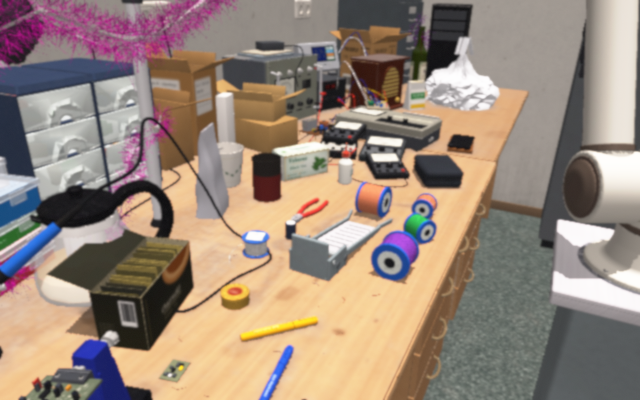

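View pics/top0.png

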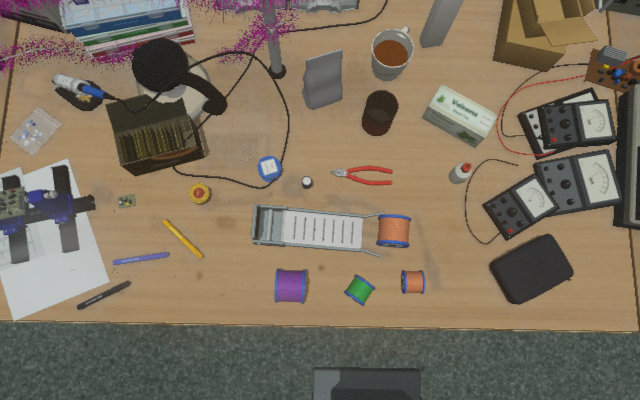

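Candidates in the top view:
- Large copper spool with blue flanges at (394,231), in front of the toe.
- Small copper spool at (413,282).
- Green spool at (360,290).
- Purple spool at (291,286).

I choose (394,231), the larger one that is neither green nor purple. Uphill is to the left in this picture.

```bash
cat > h.py <<'E'
import cv2,numpy as np
from bench import *
from scipy.spatial.transform import Rotation as R
def cam(n):
    m=camera_model(n);Rm=cv2.Rodrigues(np.float64(m["rvec"]))[0];return np.float64(m["K"]),Rm,np.float64(m["tvec"]).ravel()
def ray(n,uv,z):
    K,Rm,t=cam(n);uv=np.atleast_2d(np.float64(uv));C=-Rm.T@t
    d=np.c_[uv,np.ones(len(uv))]@np.linalg.inv(K).T@Rm
    z=np.broadcast_to(z,len(uv));return C+d*((z-C[2])/d[:,2])[:,None]
def pts(n,d,mask):
    K,Rm,t=cam(n);v,u=np.nonzero(mask&(d>0));q=np.c_[u,v,np.ones(len(u))]@np.linalg.inv(K).T*d[v,u][:,None]
    return (q-t)@Rm
def proj(n,P):
    K,Rm,t=cam(n);q=(np.atleast_2d(P)@Rm.T+t)@K.T;return q[:,:2]/q[:,2:]
E
python3 - <<'E'
from h import *
p=cv2.imread("pics/top0.png");d=np.load("pics/top0.npy")
c=p[185:310,235:435];c=cv2.resize(c,None,fx=4,fy=4,interpolation=cv2.INTER_CUBIC);cv2.imwrite("pics/crop0.png",c)
hsv=cv2.cvtColor(p,cv2.COLOR_BGR2HSV)
# heights
P=pts("top",d,np.ones(d.shape,bool)&(d>0))
tab=np.zeros(d.shape,bool);tab[195:270,235:430]=1
q=pts("top",d,tab); zz=np.zeros(d.shape);v,u=np.nonzero(tab&(d>0));zz[v,u]=q[:,2]
np.set_printoptions(linewidth=250,suppress=True)
for r in (212,222,230,238,246): print(r,np.round(zz[r,246:424:6]).astype(int))
# deck: bright low-sat
m=((hsv[...,1]<40)&(hsv[...,2]>165)&tab).astype(np.uint8)
n,l,s,ce=cv2.connectedComponentsWithStats(cv2.morphologyEx(m,cv2.MORPH_CLOSE,np.ones((9,9))))
for i in range(1,n):
    if s[i,4]>200: print("deck",s[i],cv2.minAreaRect(np.argwhere(l==i)[:,::-1].astype(np.float32)))
# spool: saturated orange or blue in window
w=np.zeros(d.shape,bool);w[205:258,370:420]=1
sp=w&((zz>15))
r=cv2.minAreaRect(np.argwhere(sp)[:,::-1].astype(np.float32));print("spool",r, ray("top",[r[0]],35))
bl=w&(hsv[...,0]>100)&(hsv[...,0]<130)&(hsv[...,1]>90)
n,l,s,ce=cv2.connectedComponentsWithStats(bl.astype(np.uint8))
for i in range(1,n):
    if s[i,4]>15: print("fl",s[i],ce[i],ray("top",[ce[i]],60))
E
```

```text
212 [ 0  0 61  4 26  6 17  0 21 17 17 20 24 22 17 17  6 -1 -3  2  3 -4  0 -1  0  0  0 -2 -1 -3]
222 [ 1 69 48  0 20  5 23 21 15 18 19 13 11 10 10  9  9  3  4  4  0  2  1 53 64 69 65 51  3 -1]
230 [ 1 72 33  6 20  0 24 23 23 22 19 17 10 14 10  7  5  9 -1  2  0 -2  0 60 65 72 64 50  2  3]
238 [ 2 56  6  6 22  6 21 20 20 17 18 17 12 10 13 11  9  5  5  2  0  0 36 58 65 68 65 50  2 -1]
246 [ 1  2  1 -3  0  1 15  2 14 26 25 24 21 22 16  8  4  5  6  0 -1  1 -1 -2 13 25 32 36  0  0]
deck [ 281  211   82   38 2490] ((321.93048095703125, 229.28797912597656), (80.59862518310547, 31.348793029785156), 5.04245138168335)
spool ((394.03179931640625, 230.1025390625), (32.21707534790039, 32.41643524169922), 4.573921203613281) [[530.66014659  15.21167311  35.        ]]
fl [379 215  32   5  72] [394.63888889 216.18055556] [[556.17103935  17.73668866  60.        ]]
fl [377 240  32   7 119] [392.46218487 242.34453782] [[501.14498278  22.82563872  60.        ]]
```

View pics/crop0.png

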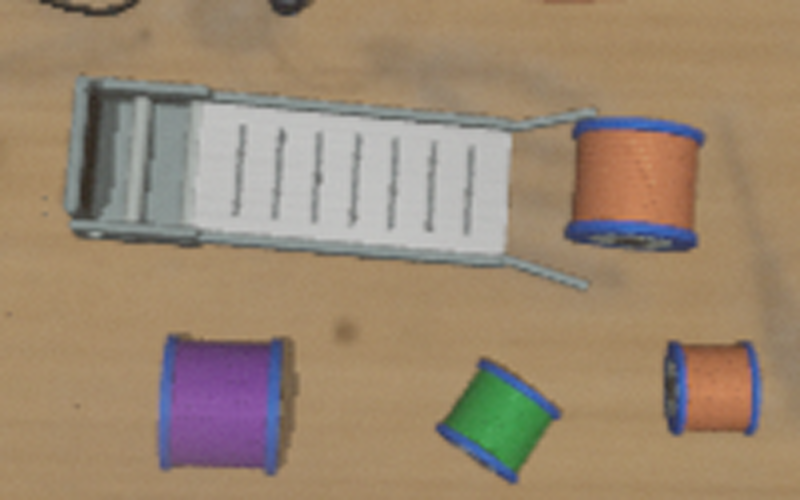

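The crop shows the large copper, blue-flanged spool at crop (637,184). It sits just at the mouth of the flared guides, and slightly toward the upper (far) side. The deck corners in the crop are about (513,130), (505,254), (190,230) and (202,98).

```bash
cat >> h.py <<'E'
_c=np.array([[513,130],[505,254],[190,230],[202,98]])/4+[235,185]-.4
_w=ray("top",_c,np.array([1,1,22.5,22.5]))
TOE=(_w[0]+_w[1])/2;TOE[2]=0
_a=(_w[2]+_w[3])/2-TOE;YAW=np.arctan2(_a[1],_a[0])
UX=np.array([np.cos(YAW),np.sin(YAW),0]);UY=np.array([-UX[1],UX[0],0])
def st(P): # world->stand
    P=np.atleast_2d(P)-TOE;return np.c_[P@UX,P@UY,P[:,2]]
def wd(s): s=np.atleast_2d(s);return TOE+s[:,:1]*UX+s[:,1:2]*UY+s[:,2:]*[0,0,1]
E
python3 - <<'E'
from h import *
from h import _w
np.set_printoptions(suppress=True,precision=1)
print(_w,np.linalg.norm(_w[0]-_w[1]),"toe",TOE,"yaw",YAW, "len",st(_w))
# stop end corners
p=cv2.imread("pics/top0.png");d=np.load("pics/top0.npy")
tab=np.zeros(d.shape,bool);tab[195:270,235:430]=1
q=pts("top",d,tab);S=st(q)
t=(q[:,2]>62)&(S[:,0]>150);print("stop top pts",S[t].mean(0),S[t].min(0),S[t].max(0))
k=(S[:,0]<0)&(S[:,0]>-130)&(np.abs(S[:,1])<50)&(q[:,2]>40);Q=q[k]
# circle fit in stand xz on wire
from scipy.optimize import least_squares
Sk=S[k];Sw=Sk
f=lambda a:np.hypot(Sw[:,0]-a[0]-a[2]*(Sw[:,1]-Sk[:,1].mean()),Sw[:,2]-35)-33
r=least_squares(f,[-65,0,0],loss="soft_l1");print("circ",r.x,len(Sw),Sk[:,1].min(),Sk[:,1].max())
# flange px in top view, topmost line z=70
hsv=cv2.cvtColor(p,cv2.COLOR_BGR2HSV)
w=np.zeros(d.shape,bool);w[205:258,370:420]=1
bl=w&(hsv[...,0]>100)&(hsv[...,0]<130)&(hsv[...,1]>90)
qq=pts("top",d,bl);s=st(qq);s=s[s[:,2]>50]
for g in (s[s[:,1]>0],s[s[:,1]<0]): print("flange",np.median(g,0),g.min(0),g.max(0))
print("silh ctr",st(ray("top",[[394,230.1]],35)))
s0=read_state();print("tcp st",st(s0["position"]));Rm=R.from_quat(s0["ee_rot"]).as_matrix();print(Rm)
for nm,px,z in [("cap",(307,182),34),("cut",(365,176),5),("smallcu",(413,282),25),("green",(360,290),25),("purple",(291,286),35)]:
    print(nm,st(ray("top",[px],z)),ray("top",[px],z))
E
```

```text
[[563.4  78.2   1. ]
 [494.8  82.4   1. ]
 [501.6 252.7  22.5]
 [573.4 248.6  22.5]] 68.72761131892759 toe [529.1  80.3   0. ] yaw 1.5215941893456117 len [[ -0.4 -34.4   1. ]
 [  0.4  34.4   1. ]
 [170.8  35.9  22.5]
 [170.3 -35.9  22.5]]
stop top pts [227.7   1.9  70.3] [222.8 -33.5  62.2] [233.1  36.7  76.2]
circ [-64.  -0.   0.] 915 -34.32258973169007 28.114917963290882
flange [-59.9  25.3  64.7] [-92.   21.   50.8] [-33.4  27.5  72.7]
flange [-64.  -29.1  65.9] [-94.9 -32.2  50.6] [-33.7 -26.2  72.7]
silh ctr [[-64.9  -4.7  35. ]]
tcp st [[-707.6  356.1  230.3]]
[[-1.  -0.2 -0. ]
 [-0.2  1.   0. ]
 [ 0.   0.  -1. ]]
cap [[127.2 -96.6  34. ]] [[631.9 202.6  34. ]]
cut [[  -0.1 -127.     5. ]] [[655.9  74.    5. ]]
smallcu [[-110.7  101.1   25. ]] [[422.7 -25.3  25. ]]
green [[ -0.2 125.3  25. ]] [[403.9  86.3  25. ]]
purple [[144.1 127.3  35. ]] [[409.  230.5  35. ]]
```

```bash
cat >> h.py <<'E'
RG=np.c_[-UX,UY,[0,0,-1]]
def goal(*s):
    S=read_state();A=R.from_quat(S["ee_rot"]).as_matrix();p=wd([s])[0]
    print("now st",np.round(st(S["position"])[0],1),"shift m",np.round(A.T@(p-S["position"])/1e3,4),"rot",np.round(R.from_matrix(A.T@RG).as_rotvec(),4),"F",np.round(S["contact_force"],1),"w",round(S["gripper_width"],1),"t",S["clock"])
E
python3 -c "
from h import *
goal(-150,-3,200);print(TOE,UX)"
```

```text
now st [-707.6  356.1  230.3] shift m [-0.4961  0.4401  0.0312] rot [ 1.7000e-03  1.2000e-03 -1.2979e+00] F [0.1 0.1 0.6] w 85.5 t 0.1
[529.11539934  80.31940267   0.        ] [0.04918229 0.99878982 0.        ]
```

```bash
python3 -m handwheel '[[-0.025,0.022,0,0,0,-0.06,0],[-0.065,0.058,0,0,0,-0.18,-0.1],[-0.105,0.094,0,0,0,-0.32,-0.1],[-0.145,0.13,0,0,0,-0.46,-0.1],[-0.185,0.166,0,0,0,-0.6,-0.1],[-0.225,0.202,0,0,0,-0.74,-0.1],[-0.265,0.238,0,0,0,-0.88,-0.1],[-0.305,0.274,0,0,0,-1.02,-0.1],[-0.345,0.308,0,0,0,-1.16,-0.1],[-0.385,0.342,0,0,0,-1.298,-0.1]]'; python3 -c "
from h import *
goal(-150,-3,120)"
```

```text
clock: 1.35
position: [438.8, -188.8, 231.2]
ee_rot: [-0.691, 0.723, 0.0, -0.0]
contact_force: [1.2, -1.4, 0.2]
gripper_width: 38.6
grasp_force: 0.0
now st [-273.2   77.   231.2] shift m [-0.1228 -0.0806  0.1112] rot [0.0002 0.0001 0.005 ] F [ 1.2 -1.4  0.2] w 38.6 t 1.35
```

```bash
python3 -m handwheel '[[-0.02,-0.015,0.01,0,0,0,-0.1],[-0.05,-0.035,0.03,0,0,0,-0.1],[-0.08,-0.055,0.06,0,0,0,-0.1],[-0.105,-0.07,0.085,0,0,0,-0.1],[-0.118,-0.078,0.105,0,0,0,-0.1],[-0.118,-0.078,0.11,0,0,0,-0.1],[-0.118,-0.078,0.11,0,0,0,-0.1],[-0.118,-0.078,0.11,0,0,0,-0.1]]'
python3 - <<'E'
from h import *
goal(-150,-3,20)
p,d=get_image("top");cv2.imwrite("pics/t1.png",cv2.resize(p[180:300,240:440],None,fx=4,fy=4))
q,e=get_image("scene");cv2.imwrite("pics/s1.png",q)
cv2.imwrite("pics/s1c.png",cv2.resize(q[170:300,270:470],None,fx=4,fy=4))
E
```

```text
clock: 2.35
position: [522.1, -77.0, 122.3]
ee_rot: [-0.689, 0.724, -0.001, 0.001]
contact_force: [0.4, 0.5, 0.9]
gripper_width: 38.3
grasp_force: 0.0
now st [-157.5   -0.7  122.3] shift m [-0.0074 -0.0021  0.1023] rot [-0.0017  0.0002 -0.0005] F [0.4 0.5 0.9] w 38.3 t 2.35
```

View pics/t1.png

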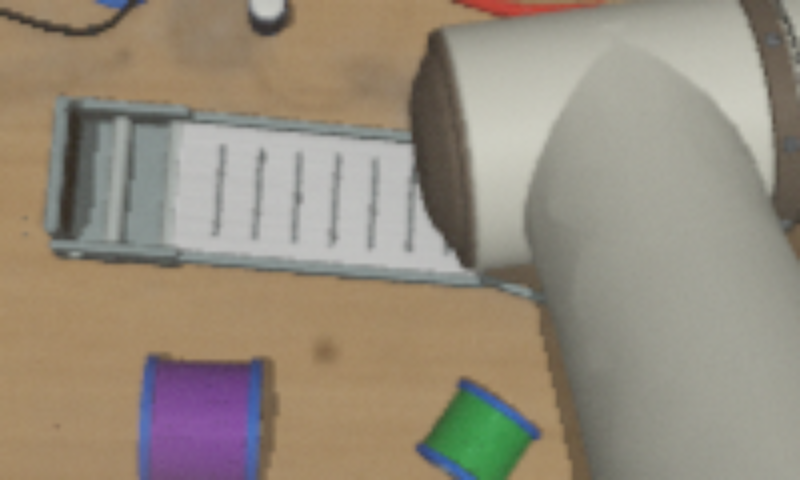

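The arm hides the spool in the top view; the stand is still where it was. I descend behind the spool and check in the scene view.

```bash
python3 -m handwheel '[[0,-0.002,0.02,0,0,0,-0.1],[0,-0.002,0.045,0,0,0,-0.1],[-0.002,-0.002,0.07,0,0,0,-0.1],[-0.005,-0.002,0.09,0,0,0,-0.1],[-0.007,-0.002,0.1,0,0,0,-0.1],[-0.007,-0.002,0.102,0,0,0,-0.1],[-0.007,-0.002,0.102,0,0,0,-0.1]]'
python3 - <<'E'
from h import *
goal(-118,-3,20)
q,e=get_image("scene")
cv2.imwrite("pics/s2c.png",cv2.resize(q[170:300,270:470],None,fx=4,fy=4,interpolation=cv2.INTER_CUBIC))
E
```

```text
clock: 3.32
position: [524.8, -69.6, 20.0]
ee_rot: [-0.69, 0.724, -0.0, 0.001]
contact_force: [0.6, -0.0, 0.1]
gripper_width: 38.3
grasp_force: 0.0
now st [-149.9   -3.1   20. ] shift m [-0.0319  0.0001  0.    ] rot [-0.0014  0.0002  0.0003] F [ 0.6 -0.   0.1] w 38.3 t 3.325
```

View pics/s2c.png

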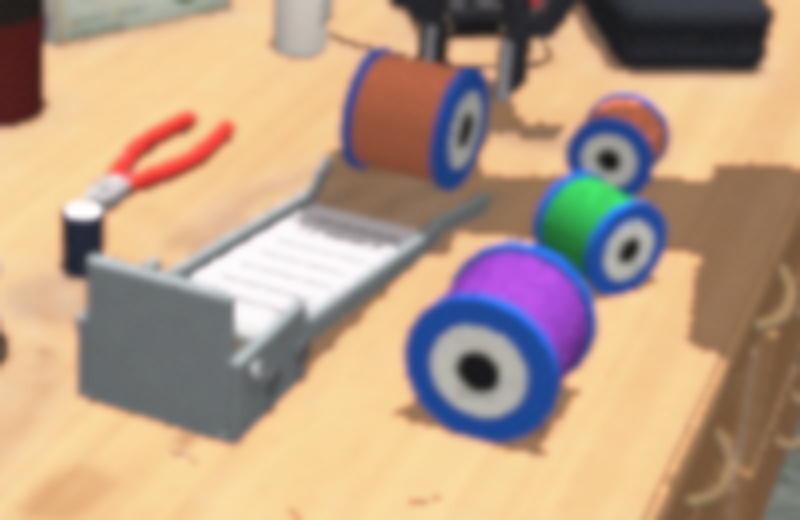

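The scene crop shows both fingers at about (430,40) and (515,60), standing behind the copper spool at (415,120). The spool faces the guide mouth. Next I make contact slowly.

```bash
python3 -m handwheel '[[-0.008,0,0,0,0,0,-0.1],[-0.016,0,0,0,0,0,-0.1],[-0.022,0,0,0,0,0,-0.1],[-0.027,0,0,0,0,0,-0.1],[-0.031,0,0,0,0,0,-0.1],[-0.034,0,0,0,0,0,-0.1],[-0.037,0,0,0,0,0,-0.1],[-0.04,0,0,0,0,0,-0.1],[-0.043,0,0,0,0,0,-0.1],[-0.046,0,0,0,0,0,-0.1]]'; python3 -c "
from h import *
goal(-75,0,20)"
```

```text
clock: 4.62
position: [526.5, -23.4, 19.3]
ee_rot: [-0.69, 0.724, 0.0, 0.0]
contact_force: [0.0, 0.6, 1.1]
gripper_width: 38.5
grasp_force: 0.1
now st [-103.8   -2.5   19.3] shift m [-0.0288  0.0025 -0.0007] rot [0.     0.     0.0001] F [0.  0.6 1.1] w 38.5 t 4.625
```

```bash
python3 -m handwheel '[[-0.004,0,0,0,0,0,-0.1],[-0.008,0,0,0,0,0,-0.1],[-0.012,0.0005,0,0,0,0,-0.1],[-0.016,0.001,0,0,0,0,-0.1],[-0.02,0.001,0,0,0,0,-0.1],[-0.024,0.0015,0,0,0,0,-0.1],[-0.028,0.002,0,0,0,0,-0.1],[-0.032,0.002,0,0,0,0,-0.1],[-0.036,0.002,0,0,0,0,-0.1],[-0.04,0.002,0,0,0,0,-0.1]]'
python3 - <<'E'
from h import *
goal(-48,0,20)
q,e=get_image("scene")
cv2.imwrite("pics/s3c.png",cv2.resize(q[170:300,270:470],None,fx=4,fy=4,interpolation=cv2.INTER_CUBIC))
E
```

```text
clock: 5.88
position: [524.6, 15.6, 19.0]
ee_rot: [-0.689, 0.724, 0.001, -0.002]
contact_force: [-3.6, -5.9, 3.2]
gripper_width: 38.6
grasp_force: 3.7
now st [-64.8   1.4  19. ] shift m [-0.0168 -0.0014 -0.001 ] rot [ 0.0043 -0.0019 -0.    ] F [-3.6 -5.9  3.2] w 38.6 t 5.875
```

View pics/s3c.png

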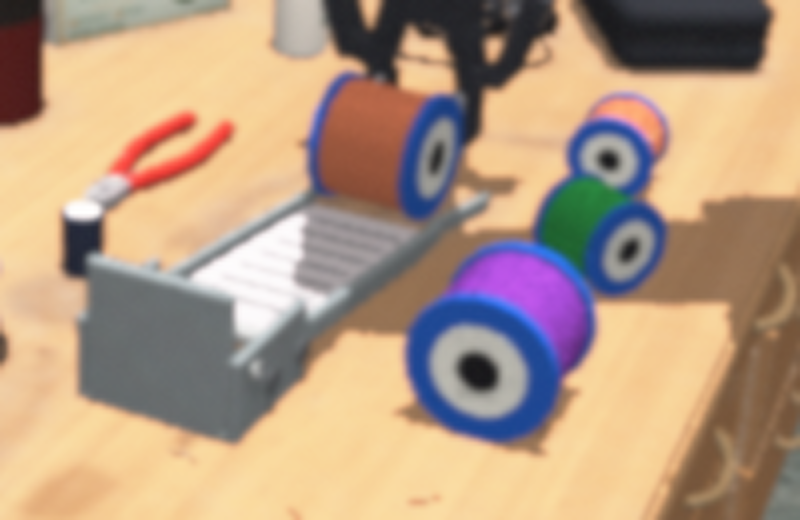

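The crop shows the spool entering the guides at (385,145), fingers behind it. The side force rose, and its far flange is close to the far guide strip. I'll measure its pose from depth.

```bash
cat >> h.py <<'E'
from scipy.optimize import least_squares
def spool(x0,z0,show=None):
    q,e=get_image("scene");hsv=cv2.cvtColor(q,cv2.COLOR_BGR2HSV)
    if show: cv2.imwrite(show,cv2.resize(q[170:300,270:470],None,fx=4,fy=4,interpolation=cv2.INTER_CUBIC))
    col=((hsv[...,0]<20)&(hsv[...,1]>110));blu=(hsv[...,0]>100)&(hsv[...,0]<125)&(hsv[...,1]>110)
    def near(m):
        S=st(pts("scene",e,m));return S[(np.hypot(S[:,0]-x0,S[:,2]-z0)<45)&(abs(S[:,1])<48)&(S[:,2]>12)]
    C=near(col);B=near(blu)
    C=C[(abs(C[:,1])<22)&(np.hypot(C[:,0]-x0,C[:,2]-z0)>22)]
    f=lambda a:np.hypot(C[:,0]-a[0]-a[2]*C[:,1],C[:,2]-a[1]-a[3]*C[:,1])-32
    r=least_squares(f,[x0,z0,0,0],loss="soft_l1",f_scale=2).x
    n=B[B[:,1]>15];fa=B[B[:,1]<-10]
    print("spool x,z",r[:2].round(1),"skew,tilt",r[2:].round(3),"n",len(C),"near face y",np.percentile(n[:,1],[50,90]).round(1),"far y",np.percentile(fa[:,1],[10,50]).round(1) if len(fa) else None)
    return r
E
python3 -c "
from h import *
spool(-20,37)"
```

```text
spool x,z [-17.6  33.2] skew,tilt [ 0.041 -0.006] n 507 near face y [26.7 28.3] far y [-30.5 -29.1]
```

```bash
python3 -m handwheel '[[-0.004,0,-0.001,0,0,0,-0.1],[-0.008,0,-0.001,0,0,0,-0.1],[-0.012,-0.001,-0.001,0,0,0,-0.1],[-0.016,-0.001,-0.001,0,0,0,-0.1],[-0.02,-0.001,-0.0015,0,0,0,-0.1],[-0.024,-0.001,-0.002,0,0,0,-0.1],[-0.028,-0.001,-0.0025,0,0,0,-0.1],[-0.032,-0.001,-0.003,0,0,0,-0.1],[-0.036,-0.001,-0.0035,0,0,0,-0.1],[-0.04,-0.001,-0.004,0,0,0,-0.1]]'
python3 - <<'E'
from h import *
goal(0,0,27)
spool(22,40,"pics/s4c.png")
E
```

```text
clock: 7.22
position: [526.6, 54.8, 22.9]
ee_rot: [-0.689, 0.724, 0.001, -0.003]
contact_force: [-6.6, -6.3, 4.8]
gripper_width: 38.5
grasp_force: 6.7
now st [-25.6   1.3  22.9] shift m [-0.0256 -0.0013 -0.0042] rot [ 0.0062 -0.0031 -0.0003] F [-6.6 -6.3  4.8] w 38.5 t 7.225
spool x,z [20.5 36.9] skew,tilt [0.045 0.019] n 510 near face y [25.7 28. ] far y [-31.3 -29.8]
```

The side force, the pad force and the near side running ahead all suggest one finger sits inside the far flange and the other on the near rim. I'll bring the fingers closer so that both bear on the wire.

```bash
python3 -m handwheel '[[0,-0.001,0,0,0,0,-0.2],[0,-0.002,0,0,0,0,-0.36],[0,-0.0025,0,0,0,0,-0.36],[-0.002,-0.0025,0,0,0,0,-0.36]]'
python3 - <<'E'
from h import *
goal(0,-1.5,27)
spool(22,40,"pics/s5c.png")
E
```

```text
clock: 7.78
position: [532.8, 58.5, 23.5]
ee_rot: [-0.69, 0.724, -0.0, 0.001]
contact_force: [0.5, -0.8, 0.9]
gripper_width: 27.5
grasp_force: 0.6
now st [-21.6  -4.7  23.5] shift m [-0.0216  0.0032 -0.0035] rot [-0.0013  0.0005  0.0001] F [ 0.5 -0.8  0.9] w 27.5 t 7.775
spool x,z [23.2 37.1] skew,tilt [ 0.01  -0.009] n 550 near face y [27.  28.1] far y [-29.8 -28. ]
```

View pics/s5c.png

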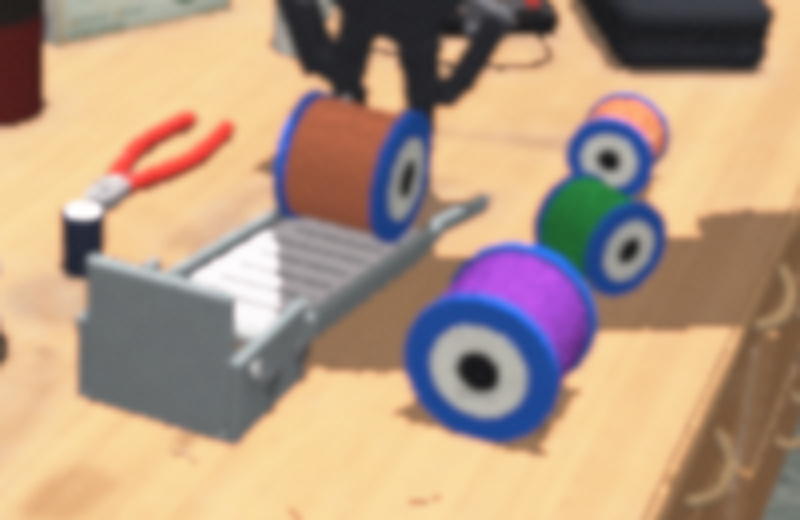

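The pose is now square (skew 0.01) with under 1 N of push. The picture shows the spool on the ramp at (350,165) with both fingers behind the wire. I continue uphill.

```bash
python3 -m handwheel '[[-0.004,0.001,-0.0005,0,0,0,-0.36],[-0.008,0.002,-0.001,0,0,0,-0.36],[-0.012,0.003,-0.0015,0,0,0,-0.36],[-0.016,0.003,-0.002,0,0,0,-0.36],[-0.02,0.003,-0.0025,0,0,0,-0.36],[-0.024,0.003,-0.003,0,0,0,-0.36],[-0.028,0.003,-0.0035,0,0,0,-0.36],[-0.032,0.003,-0.004,0,0,0,-0.36],[-0.036,0.003,-0.0045,0,0,0,-0.36],[-0.04,0.003,-0.005,0,0,0,-0.36]]'
python3 - <<'E'
from h import *
goal(60,-1,34)
spool(62,44)
E
```

```text
clock: 9.07
position: [531.0, 98.6, 28.3]
ee_rot: [-0.69, 0.724, 0.0, -0.0]
contact_force: [0.1, -1.4, 0.7]
gripper_width: 27.2
grasp_force: 0.4
now st [18.4 -1.  28.3] shift m [-0.0416 -0.     -0.0057] rot [ 0.     -0.      0.0002] F [ 0.1 -1.4  0.7] w 27.2 t 9.075
spool x,z [63.1 42.3] skew,tilt [0.007 0.007] n 589 near face y [27.1 28. ] far y [-29.7 -28.5]
```

```bash
python3 -m handwheel '[[-0.004,0,-0.0005,0,0,0,-0.36],[-0.008,0,-0.001,0,0,0,-0.36],[-0.012,0,-0.0015,0,0,0,-0.36],[-0.016,0,-0.002,0,0,0,-0.36],[-0.02,0,-0.0025,0,0,0,-0.36],[-0.024,0,-0.003,0,0,0,-0.36],[-0.028,0,-0.0035,0,0,0,-0.36],[-0.032,0,-0.004,0,0,0,-0.36],[-0.036,0,-0.0045,0,0,0,-0.36],[-0.04,0,-0.005,0,0,0,-0.36]]'
python3 - <<'E'
from h import *
goal(100,-1,39)
spool(102,49)
E
```

```text
clock: 10.38
position: [532.9, 138.5, 33.3]
ee_rot: [-0.69, 0.724, 0.0, -0.0]
contact_force: [0.9, -0.9, 1.6]
gripper_width: 27.2
grasp_force: 0.4
now st [58.3 -1.  33.3] shift m [-0.0417 -0.0001 -0.0057] rot [ 0.     -0.      0.0002] F [ 0.9 -0.9  1.6] w 27.2 t 10.375
spool x,z [103.   47.5] skew,tilt [ 0.001 -0.004] n 639 near face y [27.2 28.1] far y [-30.1 -27.7]
```

```bash
python3 -m handwheel '[[-0.004,0,-0.0005,0,0,0,-0.36],[-0.008,0,-0.001,0,0,0,-0.36],[-0.012,0,-0.0015,0,0,0,-0.36],[-0.016,0,-0.002,0,0,0,-0.36],[-0.02,0,-0.0025,0,0,0,-0.36],[-0.024,0,-0.003,0,0,0,-0.36],[-0.028,0,-0.0035,0,0,0,-0.36],[-0.032,0,-0.004,0,0,0,-0.36],[-0.036,0,-0.0045,0,0,0,-0.36],[-0.04,0,-0.005,0,0,0,-0.36]]'
python3 - <<'E'
from h import *
goal(130,-1,42)
spool(142,54,"pics/s6c.png")
E
```

```text
clock: 11.68
position: [534.9, 178.5, 38.4]
ee_rot: [-0.69, 0.724, 0.0, -0.0]
contact_force: [-0.5, -1.6, 0.5]
gripper_width: 27.5
grasp_force: 0.4
now st [98.3 -1.  38.4] shift m [-0.0317 -0.     -0.0037] rot [ 0.     -0.      0.0002] F [-0.5 -1.6  0.5] w 27.5 t 11.675
spool x,z [143.   52.8] skew,tilt [ 0.005 -0.008] n 654 near face y [27.2 28.1] far y [-29.5 -28.1]
```

View pics/s6c.png

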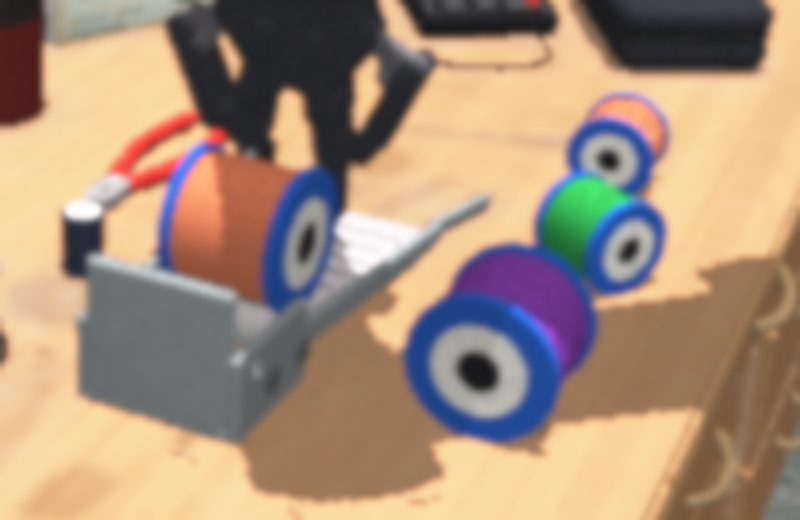

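The picture shows the spool at (250,225), nearly at the bars and square, with the fingers behind it. I make the last stretch slowly.

```bash
python3 -m handwheel '[[-0.003,0,-0.0004,0,0,0,-0.36],[-0.006,0,-0.0008,0,0,0,-0.36],[-0.009,0,-0.0012,0,0,0,-0.36],[-0.012,0,-0.0016,0,0,0,-0.36],[-0.015,0,-0.002,0,0,0,-0.36],[-0.018,0,-0.0024,0,0,0,-0.36],[-0.021,0,-0.0028,0,0,0,-0.36],[-0.024,0,-0.0032,0,0,0,-0.36],[-0.027,0,-0.0036,0,0,0,-0.36],[-0.03,0,-0.004,0,0,0,-0.36]]'
python3 - <<'E'
from h import *
goal(141,-1,42)
spool(175,56)
E
```

```text
clock: 12.98
position: [536.4, 208.5, 42.3]
ee_rot: [-0.69, 0.724, 0.0, 0.0]
contact_force: [0.5, 0.3, 0.1]
gripper_width: 27.3
grasp_force: 0.1
now st [128.4  -1.   42.3] shift m [-0.0126  0.      0.0003] rot [-0.0002  0.0002  0.0002] F [0.5 0.3 0.1] w 27.3 t 12.975
spool x,z [173.2  56.3] skew,tilt [ 0.004 -0.007] n 550 near face y [27.2 28. ] far y [-30.  -28.1]
```

```bash
python3 -m handwheel '[[-0.002,0,0,0,0,0,-0.36],[-0.004,0,0,0,0,0,-0.36],[-0.006,0,0,0,0,0,-0.36],[-0.008,0,0,0,0,0,-0.36],[-0.01,0,0,0,0,0,-0.36],[-0.012,0,0,0,0,0,-0.36],[-0.012,0,0,0,0,0,-0.36]]'
python3 - <<'E'
from h import *
goal(143,-1,42)
spool(187,55)
E
```

```text
clock: 13.9
position: [537.0, 220.3, 42.3]
ee_rot: [-0.69, 0.724, -0.0, 0.0]
contact_force: [-0.2, 1.3, -0.5]
gripper_width: 27.3
grasp_force: 0.0
now st [140.2  -1.   42.3] shift m [-0.0028 -0.      0.0003] rot [-0.0001  0.      0.0004] F [-0.2  1.3 -0.5] w 27.3 t 13.9
spool x,z [189.9  53.5] skew,tilt [ 0.011 -0.003] n 435 near face y [27.1 28.1] far y [-30.4 -28.4]
```

The spool dropped in: z fell by about 3 mm and x is about 188. I back straight off, then raise.

```bash
python3 -m handwheel '[[0.005,0,0,0,0,0,-0.36],[0.015,0,0,0,0,0,-0.36],[0.035,0,0,0,0,0,-0.36],[0.06,0,-0.01,0,0,0,-0.36],[0.09,0,-0.035,0,0,0,-0.36],[0.12,0,-0.07,0,0,0,-0.36],[0.15,0,-0.11,0,0,0,-0.36],[0.18,0,-0.14,0,0,0,-0.36],[0.2,0,-0.15,0,0,0,-0.36],[0.2,0,-0.15,0,0,0,-0.36]]'
python3 - <<'E'
from h import *
goal(-60,-1,190)
spool(187,55)
p,d=get_image("top");q,e=get_image("scene")
f=lambda a:cv2.resize(a,None,fx=2.6,fy=2.6,interpolation=cv2.INTER_CUBIC)
cv2.imwrite("pics/end.png",np.hstack([f(p[160:300,220:370]),f(q[165:305,265:415])]))
E
```

```text
clock: 15.2
position: [526.7, 18.7, 192.7]
ee_rot: [-0.689, 0.725, -0.0, 0.0]
contact_force: [-0.7, 0.6, -0.8]
gripper_width: 27.4
grasp_force: 0.0
now st [-61.7  -0.6 192.7] shift m [-0.0017 -0.0004  0.0027] rot [-0.0007  0.0007 -0.0027] F [-0.7  0.6 -0.8] w 27.4 t 15.2
spool x,z [190.1  53.3] skew,tilt [ 0.005 -0.012] n 427 near face y [27.1 28. ] far y [-30.7 -28.6]
```

View pics/end.png

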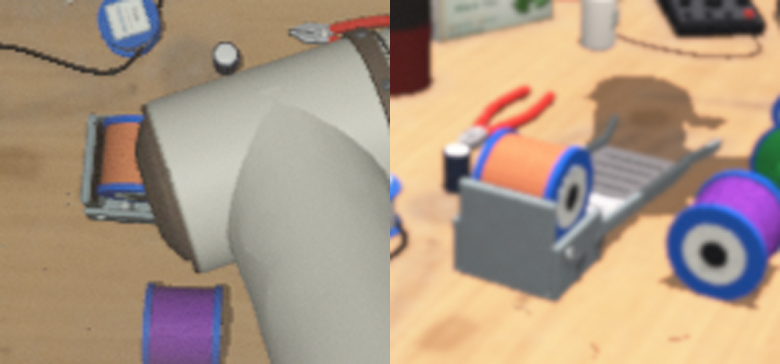

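The final picture shows the spool seated against the stop between the cheeks, at (530,175) in the right half. The fingers are clear and the capacitor and cutters have not moved. I hand in.

```bash
python3 -c "
from bench import *
print(job_done())"
```

```text
the job is handed in; nothing more can be done
None
```

The spool is seated between the two support bars, square and up against the stop, with the arm clear and the capacitor and cutters unmoved in the last picture; the job is handed in at about 15 s, and no verdict was returned.

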